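Sift brass spacers out of salvaged capacitors and latch the basket

ROBOT

A 6-joint arm with a two-finger parallel gripper is mounted at the origin on the work surface. World frame = base frame: x ahead of the robot, y to its left, z up, the work surface at z = 0. Lengths are in mm, angles in rad, forces in N, time in s.
With the tool pointing down it reaches from about 300 to 775 mm from the base axis. Payload 14.6 kg.
Tool frame: the origin (TCP) lies on the mounting face of the last link; the fingertips stand 199 mm ahead of it and the grasp point (between the pads) lies 180 mm ahead of it; z points along the fingers, y is the line along which they close (so a half turn about z gives the same grasp; the last joint's range is limited). The gripper opens to 94 mm and grips with 3 to 60 N. Pads are 16 mm wide; open, the fingers measure 119 mm over their backs; the gripper's body (75 mm by 177 mm) begins 78 mm behind the grasp point.
Start: joints at [-1.367, 0.3, 1.521, -0, 1.321, -0.067], TCP at [147.12, -529.95, 404.646] pointing down, gripper open.
Joint ranges: [-3.03, 3.03], [-0.79, 2.21], [0.23, 2.52], [-1.04, 4.18], [0, 3.07], [-2.55, 2.55]. Speed limits (rad/s): [2.22, 2.22, 2.57, 3.14, 3.14, 3.14].

INTERFACE

Orientations are given as a rotation vector (axis times angle).
In Python, from station import monitor, eyes, workorder gives the robot as it stands.
- The arm moves only by the tool move_arm, never from a script. Its argument "commands" is a list of rows, each an object with "xyz": the shift along the tool's x, y, z each as a share of 400 mm, from -1 to 1, a list of three; "yaw": the turn about the tool's z as a share of 90 degrees, from -1 to 1. In form: [{"xyz": [tx, ty, tz], "yaw": yaw}, ...]. A call has 1 to 12 rows; each row shifts and turns the commanded pose from where the row before left it, along the tool's axes as they then stand; what a row does not reach is not made up. A row lasts 1/8 s, in which the tool goes at most 62.5 mm and 10.7 degrees, less where a joint would pass 70% of its speed; a pose out of reach is approached as far as the arm can. A call with a number of a shift or a turn outside -1 to 1 is refused whole. A call with a gripper value outside its range is refused whole. "gripper" is the gripper command: -1 is fully open, 1 is shut, values between are in proportion, set as the call begins (left out, the last holds). The fingers move at their own pace and stop on an object; "squeeze" is the grip in N (left out, the last holds). Time passes only in rows, so rows that do not move let the fingers close. It gives the time, the measured TCP pose, the force, the opening and the grip force at its end, in the units of the state.
- monitor.read_state(): the state, without advancing time (a new reading comes with each control period).
- eyes.snapshot(name): name is "scene" or "top" or "wrist"; returns (picture, depth): 480x640x3 uint8, blue, green, red; 480x640 float32, mm along the optical axis (not along the pixel's ray), 0 where there is no reading.
- eyes.get_calibration(name): a dict with "vertical_fov" (degrees; the focal length in pixels is half the picture's height over the tangent of half this angle, whatever the lens; pixels are square), "cx", "cy" (the principal point, pixels), "k1" (the pictures are not rectified: a ray, as slopes to the right and down, at radius r is drawn at 1 + k1 r^2 times it, then the intrinsics apply), "view" (4x4, takes a point from world to camera coordinates). Camera axes: x right, y down, z forward; pixel columns grow to the right and rows downward; lengths in mm; the calibration is good to about 2 mm. A picture is of the moment at which its call begins: read the wrist's pose just before it. get_calibration takes no time and is no camera call; for the wrist camera it gives the pose at the moment of the call.
- workorder.sign_off(): hands the job in; it is judged then, once.
The state is a dict: "clock": time; "joints": joint angles; "qd": joint speeds; "joint_torque": joint torques, N m; "ee_pos": TCP position; "tool_rot": TCP orientation; "wrist_force": force on the tool from outside, world axes, zero at the start; "ft_torque": the same for the moment, N m; "finger_gap": opening from 0.0 (shut) to 1.0 (fully open); "grip_force": force on a finger pad.
Only numpy, scipy, OpenCV 4.12 (cv2) and the standard library are available. Lean on these libraries where they do the work, as an engineer would, in place of code of your own. Each camera call takes 0.05 s, during which the arm holds its last target. There are 200 camera calls.

TASK

Sort the salvaged parts: take the steel sieve basket by its bridge handle and, keeping it down on the blue tray's rims and level, shake it side to side along the tray until all five brass spacers have dropped through into the tray and only the three black capacitors are left in the basket. Then slide the basket on against the rubber buffer until the orange latch clicks shut behind its catch, and let go. Work gently: do not bang or lean on the tray, do not crush the buffer, and leave the other things on the bench where they are.

Things in the scene. Friction and masses are not known exactly. Their poses are not given: they have to be found in the camera images.
- tray: Blue open catch tray, fixed to the bench, 144 (x) x 198 mm (y) outside. Origin at the centre of its underside, z up. Floor 4 mm thick; inside 136 x 190 mm. The basket hangs in it and slides along its y axis. More than about 40 N between basket and tray (the loaded basket's weight of 5 to 7 N included) counts as banging or leaning.
- tray_rims (a point): Centre of the tray's mouth, 75 mm above its underside, level with the rims of its two long walls (4 mm thick, at x = -70 and +70 mm, along y). These rims are the rails the basket's flanges slide on, friction about 0.3. A stiff hand that holds the handle a little low leans on them. The basket's body has 2 mm of side play to each long wall.
- plain_end (a point): Top of the inner face of the tray's plain end wall, at y = -95 mm in the tray's frame. It stops the basket hard when the basket's origin is at y = -41.5 mm.
- latch_end (a point): Middle of the top of the tray's other end wall, y = +97 mm, z = 70 mm. An aluminium bracket with the rubber buffer and the orange latch is clamped over it in slots. How far along y it is clamped is not measured: it is up to 10 mm either way from the middle setting, so the end of the slide must be found by feel.
- sieve: Perforated steel basket, 0.38 to 0.56 kg, 132 (x) x 107 (y) x 45 mm high, walls and floor 3 mm, staggered rows of 17 mm square holes, 8 mm webs. Origin at the centre of its underside. Side flanges (underside z = 42 mm) hang on the tray's rims. Axes start along the tray's; it starts at x = 0, y = -30 to -12, z = 33 mm in the tray's frame. Its inner floor is at z = 3 mm.
- sieve_grip (a point): Middle of the basket's bridge handle: a black grip bar along the basket's x axis, 86 mm long, 16 mm wide (y), 14 mm high, 92 mm above the basket's underside and about 125 mm above the bench, over the basket's middle. Rigid with the basket. Grip it from above with the fingers closing along y; below it is free to the basket's parts.
- catch_rib (a point): Top of the cross rib on the end of the basket's catch tab, at basket y = 74.5, z = 51 mm. The rib is 5 mm thick and 6 mm high; the tab sticks out from the basket's +y wall at rim height, over the tray's end wall.
- latch (a joint): Angle in rad of the sprung orange latch: 0 = down, shut. The rib lifts its sloped nose to about 0.15 as the basket slides to +y (3 to 8 N of push, sliding included); then it drops to 0 behind the rib and the basket is held. With the bracket in its middle setting the nose is first met at basket y = +1 mm in the tray's frame and drops at y = +16 mm.
- buffer (a joint): Compression in m of the soft rubber buffer that meets the basket's +y wall: 0 free, about 5 N per mm. It is met just before the latch drops. At the click the push falls off, then rises with the buffer; 6 to 10 N then is plenty. Latched and let go, it stays compressed about 1 mm, pressing the basket on the latch. Over 3 mm (15 N) counts as crushed.
- spacer0: Brass hexagonal spacer, 11 mm across flats, 11 mm long, 10 g, origin at the centre of one end face. Starts standing on a web of the basket's floor; it passes the holes in any attitude and slides on the steel with a friction of about 0.25; a brisk shake moves it off its web. It has dropped through when it lies in the tray, under the basket.
- spacer1: Brass hexagonal spacer, 11 mm across flats, 11 mm long, 10 g, origin at the centre of one end face. Starts standing on a web of the basket's floor; it passes the holes in any attitude and slides on the steel with a friction of about 0.25; a brisk shake moves it off its web. It has dropped through when it lies in the tray, under the basket.
- spacer2: Brass hexagonal spacer, 11 mm across flats, 11 mm long, 10 g, origin at the centre of one end face. Starts standing on a web of the basket's floor; it passes the holes in any attitude and slides on the steel with a friction of about 0.25; a brisk shake moves it off its web. It has dropped through when it lies in the tray, under the basket.
- spacer3: Brass hexagonal spacer, 11 mm across flats, 11 mm long, 10 g, origin at the centre of one end face. Starts standing on a web of the basket's floor; it passes the holes in any attitude and slides on the steel with a friction of about 0.25; a brisk shake moves it off its web. It has dropped through when it lies in the tray, under the basket.
- spacer4: Brass hexagonal spacer, 11 mm across flats, 11 mm long, 10 g, origin at the centre of one end face. Starts standing on a web of the basket's floor; it passes the holes in any attitude and slides on the steel with a friction of about 0.25; a brisk shake moves it off its web. It has dropped through when it lies in the tray, under the basket.
- cap0: Black electrolytic capacitor, cylinder 25 mm across and 30 mm tall, 20 g, origin at the centre of one end. Stands (or lies) in the basket and is too big for the holes; it must stay in the basket.
- cap1: Black electrolytic capacitor, cylinder 25 mm across and 30 mm tall, 20 g, origin at the centre of one end. Stands (or lies) in the basket and is too big for the holes; it must stay in the basket.
- cap2: Black electrolytic capacitor, cylinder 25 mm across and 30 mm tall, 20 g, origin at the centre of one end. Stands (or lies) in the basket and is too big for the holes; it must stay in the basket.
- flux: White dispenser bottle, 42 mm across, 95 mm tall, standing beyond the tray. Bystander.
- spool: Reel of solder, 56 mm across, 34 mm tall, lying flat beyond the tray. Bystander.
- driver: Screwdriver with red handle, 170 mm long, lying on the robot's side of the tray. Bystander.
- pliers: Pliers with blue grips, about 160 mm long, lying to the right. Bystander.
- meter: Green multimeter, 160 x 80 x 36 mm, lying on its back to the left. Bystander.

How it is judged:
By the outcome, as a careful person would: the job done as asked, in the order asked, and still so for the second after the job is handed in, with the robot touching nothing.
It also fails if it takes over 58 s, if anything falls off the work surface, if the arm or the gripper's body presses on something with over 40 N, if the wrist force passes 120 N, or if a joint passes its speed limit or range.

## Working session

There is one attempt and no reset: what is moved stays moved. The work goes in short steps, Python scripts to look and compute and a tool call to move; the robot and the scene stay as the last step left them, time stands still between calls to the robot, and variables do not carry over. Pictures are saved under pics/ and viewed, at most 13 in all, crops included, and the job is handed in when it is done.

Besides the shell and the picture viewer there is one more tool, called after ">>>" as name(argument=value, ...), one argument or row to a line, values as JSON. move_arm: Moves the arm, as the interface text tells. Its arguments: {"type":"object","properties":{"commands":{"type":"array"},"gripper":{"type":"number"},"squeeze":{"type":"number"}},"required":["commands"]}

```bash
mkdir -p pics; cat > h.py <<'E'
import numpy as np, cv2
from station import monitor, eyes, workorder
from scipy.spatial.transform import Rotation as R
def snap(n,f):
    c=eyes.get_calibration(n); p,d=eyes.snapshot(n); cv2.imwrite(f'pics/{f}.png',p); np.savez(f'pics/{f}.npz',d=d,**{k:np.array(v) for k,v in c.items()}); return p,d,c
def world(c,d,u,v,depth=None):
    f=240/np.tan(np.radians(float(c['vertical_fov']))/2)
    x,y=(u-float(c['cx']))/f,(v-float(c['cy']))/f
    X,Y=x,y
    for _ in range(20):
        s=1+float(c['k1'])*(X*X+Y*Y); X,Y=x/s,y/s
    z=d[int(v),int(u)] if depth is None else depth
    return (np.linalg.inv(np.array(c['view']))@np.array([X*z,Y*z,z,1]))[:3]
def load(f):
    c=np.load(f'pics/{f}.npz'); return c,c['d']
E
python3 - <<'E'
from h import *
s=monitor.read_state(); print(s)
snap('top','top1'); snap('scene','sc1')
print(eyes.get_calibration('top'))
E
```

```text
{'clock': 0.0, 'joints': array([-1.36657033e+00,  3.00502597e-01,  1.52159065e+00,  1.01475127e-05,
        1.32073516e+00, -6.66073978e-02]), 'qd': array([-1.19585966e-04, -4.01731562e-04, -1.70489010e-05, -1.66641242e-03,
        1.45324932e-03,  6.57892141e-04]), 'joint_torque': array([-4.24569644e-04, -5.31802511e+01, -3.52738237e+01,  7.08405278e-02,
        2.44555034e-02, -7.83539804e-05]), 'ee_pos': array([ 147.1315213 , -529.92227682,  404.06486597]), 'tool_rot': array([-3.11161019e+00, -4.23954637e-01,  1.18011020e-04]), 'wrist_force': array([ 0.35352974, -0.00686589,  0.48066689]), 'ft_torque': array([-0.02229843, -0.00907306, -0.00396143]), 'grip_force': 0.0, 'finger_gap': 0.9996915567972531}
{'vertical_fov': 43.44493482119664, 'cx': 318.4554200498136, 'cy': 239.74375556134498, 'k1': 0.05576724730045358, 'view': array([[ 8.57174131e-02, -9.96316727e-01,  2.34639271e-03,
        -8.08445647e+00],
       [-9.74455626e-01, -8.43268091e-02, -2.08147115e-01,
         5.51356150e+02],
       [ 2.07578316e-01,  1.55553767e-02, -9.78094716e-01,
         1.28006361e+03],
       [ 0.00000000e+00,  0.00000000e+00,  0.00000000e+00,
         1.00000000e+00]])}
```

View pics/top1.png

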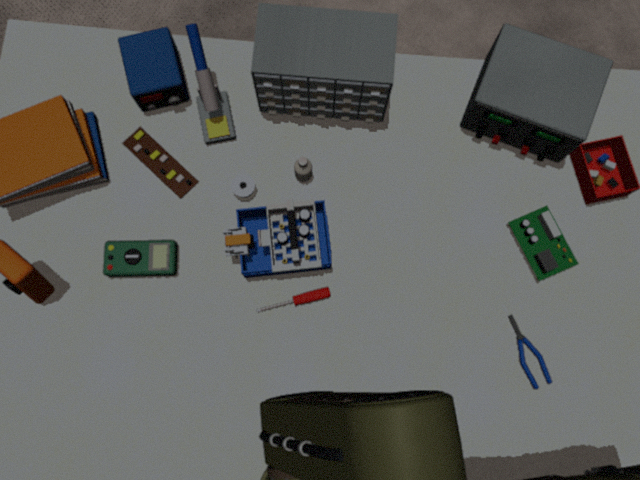

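View pics/sc1.png

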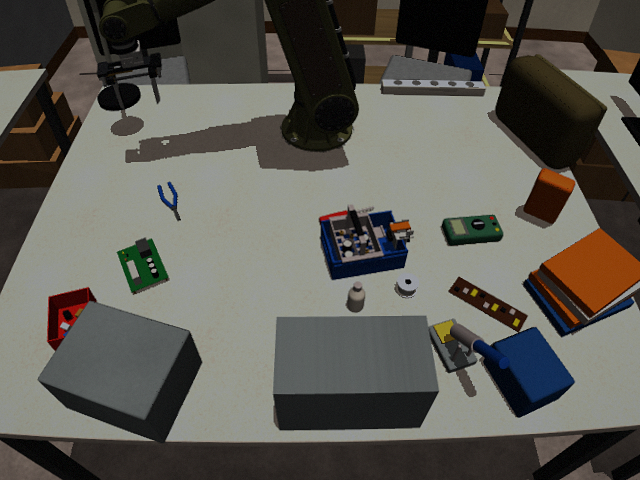

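The top view shows the tray at about (285,240), with the latch at left (237,241) and the handle as a dark vertical bar near (293,228). I'll enlarge it.

```bash
python3 - <<'E'
from h import *
p=cv2.imread('pics/top1.png')[190:290,215:345]
p=cv2.convertScaleAbs(cv2.resize(p,None,fx=6,fy=6,interpolation=cv2.INTER_CUBIC),alpha=1.5)
cv2.imwrite('pics/crop1.png',p)
E
```

```text
(no output)
```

View pics/crop1.png

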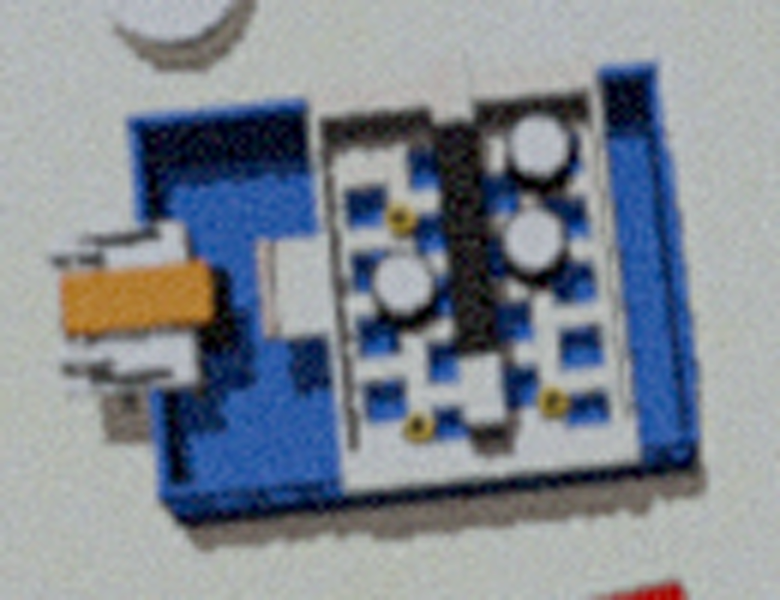

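The enlarged crop shows the black grip bar from crop (457,125) to (475,352), the tray rim corners at (130,118), (657,65), (695,440) and (160,495), and three spacers visible at (400,218), (419,426) and (553,402).

```bash
python3 - <<'E'
from h import *
c,d=load('top1')
q=lambda a,b:(215+a/6,190+b/6)
def plane(u,v,z):
    a=world(c,d,u,v,500);b=world(c,d,u,v,1500);t=(z-a[2])/(b[2]-a[2]);return a+t*(b-a)
for n,a,b,z in [('g1',457,130,132),('g2',475,345,132),('gm',466,238,132),('c1',130,118,75),('c2',657,65,75),('c3',697,440,75),('c4',160,495,75)]:
    u,v=q(a,b); print(n,world(c,d,u,v).round(1),plane(u,v,z).round(1))
s=monitor.read_state(); print(R.from_rotvec(s['tool_rot']).as_matrix().round(3))
# wrist camera view relation
w=np.array(eyes.get_calibration('wrist')['view']); print(np.linalg.inv(w).round(3))
E
```

```text
g1 [590.  100.9 131.4] [589.8 100.9 132. ]
g2 [513.6  87.4 131.1] [513.4  87.3 132. ]
gm [551.1  94.  132.4] [551.2  94.  132. ]
c1 [598.8 225.3  74.2] [598.6 225.2  75. ]
c2 [636.1  33.3  73.6] [635.7  33.3  75. ]
c3 [497.2   7.   71.5] [496.5   7.   75. ]
c4 [459.7 198.3  76.3] [459.9 198.4  75. ]
[[ 0.964  0.268 -0.   ]
 [ 0.268 -0.964  0.001]
 [ 0.    -0.001 -1.   ]]
[[ 2.67000e-01 -9.31000e-01 -2.50000e-01  2.19505e+02]
 [-9.64000e-01 -2.58000e-01 -6.80000e-02 -5.08792e+02]
 [-1.00000e-03  2.59000e-01 -9.66000e-01  3.83439e+02]
 [ 0.00000e+00  0.00000e+00  0.00000e+00  1.00000e+00]]
```

>>> move_arm(
  commands=[
    {"xyz": [0.07,-0.062,0],"yaw": 0},
    {"xyz": [0.105,-0.093,0],"yaw": 0},
    {"xyz": [0.105,-0.093,0],"yaw": 0},
    {"xyz": [0.105,-0.093,0],"yaw": 0},
    {"xyz": [0.105,-0.093,0],"yaw": 0},
    {"xyz": [0.105,-0.093,0],"yaw": 0},
    {"xyz": [0.105,-0.093,0],"yaw": 0},
    {"xyz": [0.105,-0.093,0],"yaw": 0},
    {"xyz": [0.105,-0.093,0],"yaw": 0},
    {"xyz": [0.105,-0.093,0],"yaw": 0},
    {"xyz": [0.105,-0.093,0],"yaw": 0},
    {"xyz": [0.105,-0.093,0],"yaw": 0.052},
  ],
  gripper=-1,
)

```text
clock: 1.6
ee_pos: [503.9, 21.1, 404.5]
tool_rot: [3.128, 0.295, -0.0]
wrist_force: [0.2, -0.7, 0.3]
finger_gap: 1.0
grip_force: 0.0
```

>>> move_arm(
  commands=[
    {"xyz": [0.075,-0.078,0.03],"yaw": 0},
    {"xyz": [0.075,-0.078,0.03],"yaw": 0},
    {"xyz": [0,0,0],"yaw": 0},
    {"xyz": [0,0,0],"yaw": 0},
  ],
)

```text
clock: 2.1
ee_pos: [550.2, 91.6, 380.5]
tool_rot: [3.127, 0.297, -0.001]
wrist_force: [-0.4, -0.7, 0.0]
finger_gap: 0.996
grip_force: 0.0
```

```bash
python3 - <<'E'
from h import *
s=monitor.read_state(); print(s['ee_pos'],s['tool_rot'],s['wrist_force'])
p,d,c=snap('wrist','w1')
cv2.imwrite('pics/w1b.png',cv2.convertScaleAbs(p,alpha=1.5))
E
```

```text
[550.20344929  91.6006762  380.50630099] [ 3.12740017e+00  2.96863483e-01 -9.06920903e-04] [-3.91780427e-01 -7.02138707e-01  6.74653113e-04]
```

View pics/w1b.png

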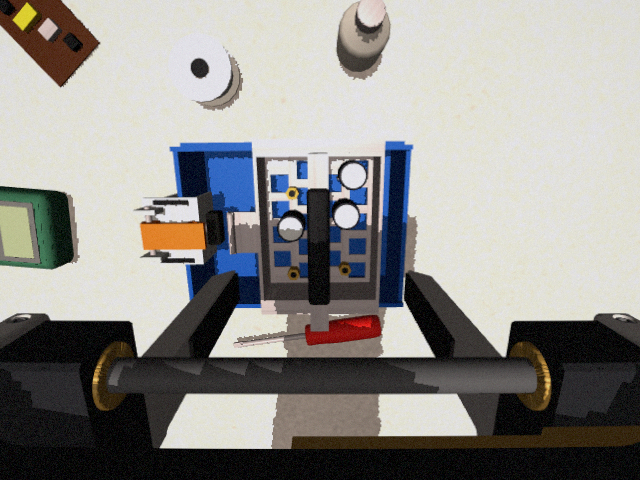

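The wrist view shows the grip bar from (319,190) to (319,304), aligned with the image columns. The tray's outer walls run from (172,147) to (412,147), and three spacers are at (292,193), (294,273) and (345,269).

```bash
python3 - <<'E'
from h import *
c,d=load('w1')
def plane(u,v,z):
    a=world(c,d,u,v,100);b=world(c,d,u,v,500);t=(z-a[2])/(b[2]-a[2]);return a+t*(b-a)
for n,u,v,z in [('top',318.5,193,132),('bot',319,301,132),('mid',319,245,132),('L',309,245,132),('R',328.5,245,132),('tl',174,148,75),('tr',410,147,75),('bl',188,304,75),('br',404,306,75)]:
    print(n,world(c,d,u,v).round(1),plane(u,v,z).round(1))
E
```

```text
top [595.2 103.1 131. ] [595.4 103.1 132. ]
bot [518.2  88.2 132.2] [518.1  88.2 132. ]
mid [559.7  96.  131.4] [559.9  96.1 132. ]
L [557.7 102.9 129. ] [558.5 102.9 132. ]
R [560.5  89.4 129.8] [561.1  89.6 132. ]
tl [602.2 224.4  74.9] [602.2 224.3  75. ]
tr [638.8  36.   73.7] [638.7  36.3  75. ]
bl [548.4 151.8 223.5] [466.  200.9  75. ]
br [469.  -20.5   0. ] [501.3   6.   75. ]
```

>>> move_arm(
  commands=[
    {"xyz": [0.01,-0.006,0.06],"yaw": 0},
    {"xyz": [0,0,0.06],"yaw": 0},
    {"xyz": [0,0,0.045],"yaw": 0},
    {"xyz": [0,0,0.022],"yaw": 0},
    {"xyz": [0,0,0],"yaw": 0},
  ],
)

```text
clock: 2.78
ee_pos: [553.9, 94.7, 305.9]
tool_rot: [3.128, 0.296, -0.0]
wrist_force: [-0.1, 0.2, -0.4]
finger_gap: 0.999
grip_force: 0.0
```

>>> move_arm(
  commands=[
    {"xyz": [0,0,0],"yaw": 0},
    {"xyz": [0,0,0],"yaw": 0},
    {"xyz": [0,0,0],"yaw": 0},
    {"xyz": [0,0,0],"yaw": 0},
    {"xyz": [0,0,0],"yaw": 0},
    {"xyz": [0,0,0],"yaw": 0},
  ],
  gripper=1,
  squeeze=20,
)

```text
clock: 3.52
ee_pos: [553.9, 95.0, 305.9]
tool_rot: [-3.128, -0.297, -0.0]
wrist_force: [0.1, -1.2, -0.8]
finger_gap: 0.397
grip_force: 0.0
```

>>> move_arm(
  commands=[
    {"xyz": [0,0,0],"yaw": 0},
    {"xyz": [0,0,0],"yaw": 0},
    {"xyz": [0,0,0],"yaw": 0},
    {"xyz": [0,0,0],"yaw": 0},
    {"xyz": [0,0,0],"yaw": 0},
    {"xyz": [0,0,0],"yaw": 0},
  ],
)

```text
clock: 4.28
ee_pos: [553.9, 94.9, 305.8]
tool_rot: [3.128, 0.297, 0.0]
wrist_force: [1.4, -1.5, 0.0]
finger_gap: 0.169
grip_force: 20.0
```

>>> move_arm(
  commands=[
    {"xyz": [0,0.01,0],"yaw": 0},
    {"xyz": [0,0.02,0],"yaw": 0},
    {"xyz": [0,0,0],"yaw": 0},
    {"xyz": [0,-0.04,0],"yaw": 0},
    {"xyz": [0,0.04,0],"yaw": 0},
    {"xyz": [0,0,0],"yaw": 0},
  ],
)

```text
clock: 5.03
ee_pos: [556.2, 82.7, 305.8]
tool_rot: [3.127, 0.296, 0.0]
wrist_force: [0.2, -1.9, 0.4]
finger_gap: 0.165
grip_force: 20.0
```

```bash
python3 - <<'E'
from h import *
s=monitor.read_state(); print(s['ee_pos'],s['wrist_force'],s['ft_torque'])
p,d,c=snap('wrist','w2')
cv2.imwrite('pics/w2b.png',cv2.resize(cv2.convertScaleAbs(p[120:330,150:430],alpha=1.5),None,fx=2.5,fy=2.5))
E
```

```text
[556.19204796  82.67397757 305.83168023] [ 0.1938721  -1.93905687  0.41551753] [-0.40502767 -0.05791518  0.07187384]
```

View pics/w2b.png

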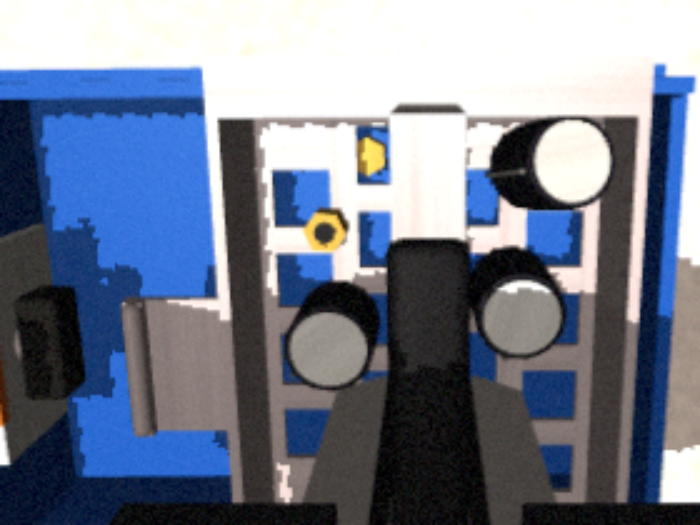

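The shake moved things gently. One spacer now lies below the floor at crop (372,155), and one still stands on a web at (325,230). I'll shake more briskly.

>>> move_arm(
  commands=[
    {"xyz": [0,-0.05,0],"yaw": 0},
    {"xyz": [0,0.05,0],"yaw": 0},
    {"xyz": [0,-0.05,0],"yaw": 0},
    {"xyz": [0,0.05,0],"yaw": 0},
    {"xyz": [0,-0.055,0],"yaw": 0},
    {"xyz": [0,0.055,0],"yaw": 0},
    {"xyz": [0,-0.055,0],"yaw": 0},
    {"xyz": [0,0.055,0],"yaw": 0},
    {"xyz": [0,-0.055,0],"yaw": 0},
    {"xyz": [0,0.055,0],"yaw": 0},
    {"xyz": [0,0,0],"yaw": 0},
  ],
)

```text
clock: 6.45
ee_pos: [556.2, 82.6, 305.9]
tool_rot: [3.127, 0.295, 0.0]
wrist_force: [0.4, -2.9, 0.4]
finger_gap: 0.169
grip_force: 20.0
```

```bash
python3 - <<'E'
from h import *
s=monitor.read_state(); print(s['ee_pos'],s['wrist_force'],s['ft_torque'])
p,d,c=snap('wrist','w3'); q,_,_=snap('top','t3'); r,_,_=snap('scene','s3')
a=cv2.resize(cv2.convertScaleAbs(p[120:330,150:430],alpha=1.5),(400,300))
b=cv2.resize(cv2.convertScaleAbs(q[190:290,215:345],alpha=1.5),(400,300),interpolation=2)
e=cv2.resize(cv2.convertScaleAbs(r[195:285,310:430],alpha=1.5),(400,300),interpolation=2)
cv2.imwrite('pics/m3.png',np.vstack([np.hstack([a,b]),np.hstack([e,e*0])]))
E
```

```text
[556.20147198  82.57853769 305.85111837] [ 0.4158644  -2.93331831  0.37850884] [-0.41132918 -0.04965925  0.0208476 ]
```

View pics/m3.png

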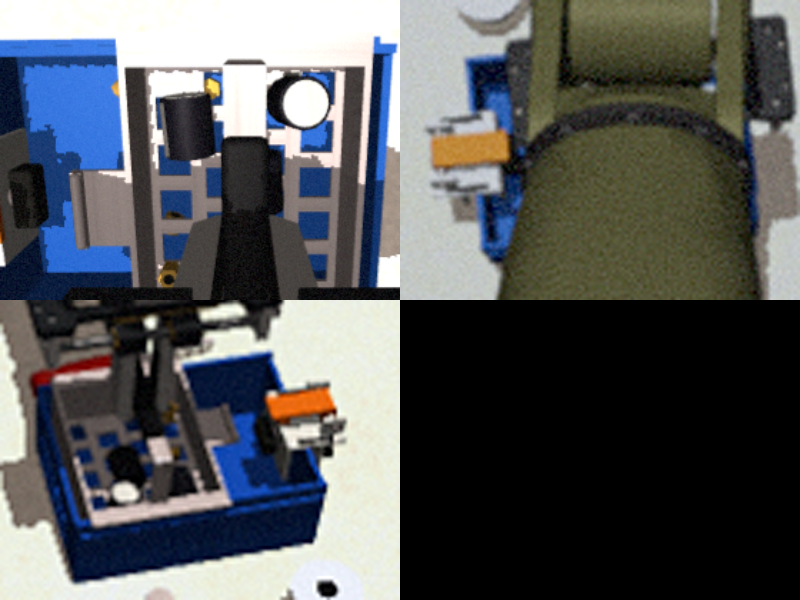

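The wrist part of the mosaic shows brass in the tray at (115,88), (212,88) and (175,215), one spacer still in the basket at (170,275), and one capacitor lying down at (188,125). I'll keep shaking.

>>> move_arm(
  commands=[
    {"xyz": [0,-0.055,0],"yaw": 0},
    {"xyz": [0,0.055,0],"yaw": 0},
    {"xyz": [0,-0.06,0],"yaw": 0},
    {"xyz": [0,0.06,0],"yaw": 0},
    {"xyz": [0,-0.06,0],"yaw": 0},
    {"xyz": [0,0.06,0],"yaw": 0},
    {"xyz": [0,-0.06,0],"yaw": 0},
    {"xyz": [0,0.06,0],"yaw": 0},
    {"xyz": [0,-0.06,0],"yaw": 0},
    {"xyz": [0,0.06,0],"yaw": 0},
    {"xyz": [0,-0.06,0],"yaw": 0},
    {"xyz": [0,0.06,0],"yaw": 0},
  ],
)

```text
clock: 8.1
ee_pos: [555.7, 85.4, 305.8]
tool_rot: [-3.126, -0.301, 0.0]
wrist_force: [0.4, 2.3, 0.1]
finger_gap: 0.168
grip_force: 20.0
```

>>> move_arm(
  commands=[
    {"xyz": [0,-0.06,0],"yaw": 0},
    {"xyz": [0,0.06,0],"yaw": 0},
    {"xyz": [0,-0.06,0],"yaw": 0},
    {"xyz": [0,0.06,0],"yaw": 0},
    {"xyz": [0,-0.06,0],"yaw": 0},
    {"xyz": [0,0.06,0],"yaw": 0},
    {"xyz": [0,-0.06,0],"yaw": 0},
    {"xyz": [0,0.06,0],"yaw": 0},
    {"xyz": [0,-0.06,0],"yaw": 0},
    {"xyz": [0,0.06,0],"yaw": 0},
    {"xyz": [0,0,0],"yaw": 0},
  ],
)

```text
clock: 9.48
ee_pos: [556.2, 82.9, 305.8]
tool_rot: [3.127, 0.295, 0.0]
wrist_force: [-0.1, -2.8, 0.1]
finger_gap: 0.167
grip_force: 20.0
```

```bash
cat > look.py <<'E'
from h import *
import sys
s=monitor.read_state(); print(s['clock'],s['ee_pos'],s['wrist_force'],s['ft_torque'])
t=sys.argv[1]
p,d,c=snap('wrist','w'+t); r,_,_=snap('scene','s'+t)
a=cv2.resize(cv2.convertScaleAbs(p[130:325,190:430],alpha=1.9),(800,600)[:2])
a=cv2.resize(a,(480,390)); e=cv2.resize(cv2.convertScaleAbs(r[200:278,315:379],alpha=1.9),(320,390),interpolation=2)
cv2.imwrite('pics/m'+t+'.png',np.hstack([a,e]))
E
python3 look.py 4
```

```text
9.475 [556.15286138  82.92376322 305.84201558] [-0.07310355 -2.76380063  0.10600128] [-0.38623841 -0.0708429  -0.01016255]
```

View pics/m4.png

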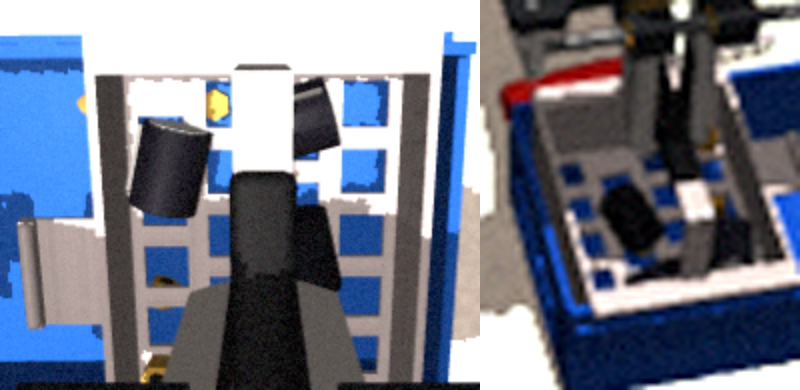

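Brass shows at crop (82,103), (218,103), (165,282) and (155,370), and the fifth is hidden. I'll shake once more, then use depth to tell which are in the tray and which are on the basket floor.

>>> move_arm(
  commands=[
    {"xyz": [0,-0.06,0],"yaw": 0},
    {"xyz": [0,0.06,0],"yaw": 0},
    {"xyz": [0,-0.06,0],"yaw": 0},
    {"xyz": [0,0.06,0],"yaw": 0},
    {"xyz": [0,-0.06,0],"yaw": 0},
    {"xyz": [0,0.06,0],"yaw": 0},
    {"xyz": [0,-0.06,0],"yaw": 0},
    {"xyz": [0,0.06,0],"yaw": 0},
    {"xyz": [0,-0.06,0],"yaw": 0},
    {"xyz": [0,0.06,0],"yaw": 0},
    {"xyz": [0,-0.03,0],"yaw": 0},
    {"xyz": [0,0,0],"yaw": 0},
  ],
)

```text
clock: 11.08
ee_pos: [553.6, 96.2, 305.8]
tool_rot: [-3.127, -0.298, 0.0]
wrist_force: [-0.6, 1.7, 0.4]
finger_gap: 0.173
grip_force: 20.0
```

>>> move_arm(
  commands=[
    {"xyz": [0,0,0],"yaw": 0},
    {"xyz": [0,0,0],"yaw": 0},
    {"xyz": [0,0,0],"yaw": 0},
    {"xyz": [0,0,0],"yaw": 0},
  ],
  gripper=-0.2,
)

```text
clock: 11.58
ee_pos: [553.9, 94.9, 305.9]
tool_rot: [3.128, 0.296, -0.0]
wrist_force: [0.7, 0.8, 0.3]
finger_gap: 0.556
grip_force: 0.0
```

>>> move_arm(
  commands=[
    {"xyz": [0,0,-0.03],"yaw": 0},
    {"xyz": [0,0,-0.06],"yaw": 0},
    {"xyz": [-0.04,0,-0.08],"yaw": 0},
    {"xyz": [-0.1,0,-0.08],"yaw": 0},
    {"xyz": [-0.06,0,0],"yaw": 0},
    {"xyz": [0,0,0],"yaw": 0},
    {"xyz": [0,0,0],"yaw": 0},
  ],
)

```text
clock: 12.45
ee_pos: [475.8, 80.0, 406.2]
tool_rot: [-3.128, -0.296, -0.001]
wrist_force: [-0.4, 0.0, 0.1]
finger_gap: 0.597
grip_force: 0.0
```

```bash
python3 - <<'E'
from h import *
s=monitor.read_state(); print(s['clock'],s['ee_pos'],s['wrist_force'],s['finger_gap'])
p,d,c=snap('wrist','w5')
hsv=cv2.cvtColor(p,cv2.COLOR_BGR2HSV)
m=cv2.inRange(hsv,(15,90,30),(35,255,255))
n,l,st,ce=cv2.connectedComponentsWithStats(m)
for i in range(1,n):
    if st[i,4]>6:
        zs=[world(c,d,x,y) for y,x in np.argwhere(l==i)]
        print(ce[i].round(),st[i,4],np.median(zs,0).round(1))
cv2.imwrite('pics/w5b.png',cv2.convertScaleAbs(p,alpha=1.8))
E
```

```text
12.45 [475.77120055  79.98883732 406.15340961] [-0.38511764  0.0471469   0.07964393] 0.5966804141707736
[274.  96.] 11 [592.7 152.7  12.1]
[179. 142.] 1643 [532.7 213.4  89.2]
[336. 156.] 102 [545.5  78.4  14. ]
[289. 176.] 27 [515.3 123.4  14.2]
[284. 201.] 94 [492.9 122.3  46.1]
[190. 376.] 836 [497.3 114.8 321.8]
[452. 376.] 917 [508.2  57.6 321.7]
[406. 440.] 5043 [498.   65.3 330.8]
```

View pics/w5b.png

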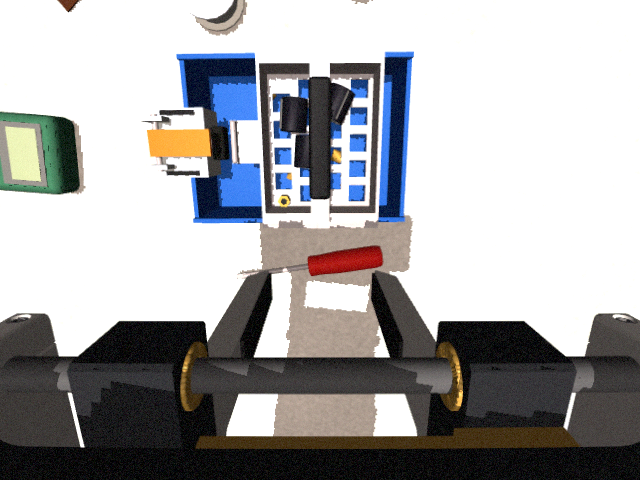

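One spacer still stands at (284,201), where z = 46 puts it on the basket floor. It is on a web near the -x/+y corner, with a hole beside it toward -y. The other brass at (274,96), (336,156) and (289,176) lies at z≈12–14, in the tray. I'll regrip and shake with sharp reversals at the -y end only, which should carry the spacer toward -y.

>>> move_arm(
  commands=[
    {"xyz": [0.1,0,0],"yaw": 0},
    {"xyz": [0.1,0,0.02],"yaw": 0},
    {"xyz": [0,0,0.09],"yaw": 0},
    {"xyz": [0,0,0.09],"yaw": 0},
    {"xyz": [0,0,0.05],"yaw": 0},
    {"xyz": [0,0,0],"yaw": 0},
  ],
)

```text
clock: 13.25
ee_pos: [554.2, 95.0, 304.1]
tool_rot: [3.128, 0.297, -0.006]
wrist_force: [-0.9, 0.2, -0.1]
finger_gap: 0.596
grip_force: 0.0
```

>>> move_arm(
  commands=[
    {"xyz": [0,0,0],"yaw": 0},
    {"xyz": [0,0,0],"yaw": 0},
    {"xyz": [0,0,0],"yaw": 0},
    {"xyz": [0,0,0],"yaw": 0},
    {"xyz": [0,0,0],"yaw": 0},
    {"xyz": [0,0,0],"yaw": 0},
  ],
  gripper=1,
  squeeze=20,
)

```text
clock: 14.0
ee_pos: [553.9, 95.1, 306.1]
tool_rot: [-3.127, -0.297, -0.001]
wrist_force: [-0.9, 2.2, 4.0]
finger_gap: 0.169
grip_force: 20.0
```

>>> move_arm(
  commands=[
    {"xyz": [0,-0.01,0],"yaw": 0},
    {"xyz": [0,-0.015,0],"yaw": 0},
    {"xyz": [0,0.01,0],"yaw": 0},
    {"xyz": [0,0.02,0],"yaw": 0},
    {"xyz": [0,0.03,0],"yaw": 0},
    {"xyz": [0,-0.03,0],"yaw": 0},
    {"xyz": [0,-0.02,0],"yaw": 0},
    {"xyz": [0,-0.01,0],"yaw": 0},
    {"xyz": [0,0.01,0],"yaw": 0},
    {"xyz": [0,0.02,0],"yaw": 0},
    {"xyz": [0,0.03,0],"yaw": 0},
    {"xyz": [0,-0.03,0],"yaw": 0},
  ],
)

```text
clock: 15.5
ee_pos: [554.5, 92.4, 306.1]
tool_rot: [3.127, 0.295, 0.001]
wrist_force: [1.8, -4.7, 5.7]
finger_gap: 0.173
grip_force: 20.0
```

>>> move_arm(
  commands=[
    {"xyz": [0,-0.02,0],"yaw": 0},
    {"xyz": [0,-0.01,0],"yaw": 0},
    {"xyz": [0,0.01,0],"yaw": 0},
    {"xyz": [0,0.02,0],"yaw": 0},
    {"xyz": [0,0.035,0],"yaw": 0},
    {"xyz": [0,-0.035,0],"yaw": 0},
    {"xyz": [0,-0.02,0],"yaw": 0},
    {"xyz": [0,0.02,0],"yaw": 0},
    {"xyz": [0,0.035,0],"yaw": 0},
    {"xyz": [0,-0.035,0],"yaw": 0},
    {"xyz": [0,-0.01,0],"yaw": 0},
    {"xyz": [0,0,0],"yaw": 0},
  ],
)

```text
clock: 17.0
ee_pos: [553.4, 97.6, 306.2]
tool_rot: [-3.127, -0.297, -0.001]
wrist_force: [0.8, -0.2, 5.7]
finger_gap: 0.168
grip_force: 20.0
```

```bash
cat > brass.py <<'E'
from h import *
import sys
s=monitor.read_state(); print(s['clock'],s['ee_pos'],s['wrist_force'],s['finger_gap'])
p,d,c=snap('wrist','w'+sys.argv[1])
hsv=cv2.cvtColor(p,cv2.COLOR_BGR2HSV)
m=cv2.inRange(hsv,(12,80,15),(38,255,255)); m[330:]=0
n,l,st,ce=cv2.connectedComponentsWithStats(m)
for i in range(1,n):
    if st[i,4]>5:
        zs=[world(c,d,x,y) for y,x in np.argwhere(l==i)]
        w=np.median(zs,0)
        if w[2]<60: print(ce[i].round(),st[i,4],w.round(1))
E
python3 brass.py 6
```

```text
17.0 [553.43502931  97.62241774 306.15233088] [ 0.79121486 -0.18764613  5.72786093] 0.1679652968073854
[343. 257.] 97 [545.1  78.1  14.6]
```

```bash
cat > sc.py <<'E'
from h import *
import sys
p,d,c=snap('scene','s'+sys.argv[1])
hsv=cv2.cvtColor(p,cv2.COLOR_BGR2HSV)
m=cv2.inRange(hsv,(14,90,15),(38,255,255)); 
n,l,st,ce=cv2.connectedComponentsWithStats(m)
for i in range(1,n):
    if st[i,4]>1:
        w=np.median([world(c,d,x,y) for y,x in np.argwhere(l==i)],0)
        if w[2]<80 and 440<w[0]<640 and 0<w[1]<220: print(ce[i].round(),st[i,4],w.round(1))
E
python3 sc.py 6
```

>>> move_arm(
  commands=[
    {"xyz": [0,-0.01,-0.0005],"yaw": 0},
    {"xyz": [0,0.02,0],"yaw": 0},
    {"xyz": [0,0.035,0],"yaw": 0},
    {"xyz": [0,-0.035,0],"yaw": 0},
    {"xyz": [0,-0.02,0],"yaw": 0},
    {"xyz": [0,0.02,0],"yaw": 0},
    {"xyz": [0,0.035,0],"yaw": 0},
    {"xyz": [0,-0.035,0],"yaw": 0},
    {"xyz": [0,-0.01,0],"yaw": 0},
    {"xyz": [0,0,0],"yaw": 0},
  ],
)

```text
clock: 18.35
ee_pos: [553.5, 97.2, 306.1]
tool_rot: [-3.127, -0.297, -0.0]
wrist_force: [0.8, 0.4, 4.6]
finger_gap: 0.171
grip_force: 20.0
```

>>> move_arm(
  commands=[
    {"xyz": [0,0,0],"yaw": 0},
    {"xyz": [0,0,0],"yaw": 0},
    {"xyz": [0,0,0],"yaw": 0},
    {"xyz": [0,0,0],"yaw": 0},
  ],
  gripper=-0.2,
)

```text
clock: 18.85
ee_pos: [553.4, 96.9, 305.9]
tool_rot: [-3.127, -0.297, 0.0]
wrist_force: [-1.0, 0.2, -0.2]
finger_gap: 0.557
grip_force: 0.0
```

>>> move_arm(
  commands=[
    {"xyz": [0,0,-0.03],"yaw": 0},
    {"xyz": [0,0,-0.06],"yaw": 0},
    {"xyz": [-0.04,0,-0.08],"yaw": 0},
    {"xyz": [-0.1,0,-0.08],"yaw": 0},
    {"xyz": [-0.06,0,0],"yaw": 0},
    {"xyz": [0,0,0],"yaw": 0},
    {"xyz": [0,0,0],"yaw": 0},
  ],
)

```text
clock: 19.73
ee_pos: [475.4, 82.0, 406.4]
tool_rot: [-3.128, -0.297, -0.001]
wrist_force: [0.8, -0.2, 1.0]
finger_gap: 0.598
grip_force: 0.0
```

```bash
python3 brass.py 7; python3 sc.py 7; python3 - <<'E'
import cv2
p=cv2.imread('pics/w7.png'); cv2.imwrite('pics/w7b.png',cv2.resize(cv2.convertScaleAbs(p[50:230,170:420],alpha=1.6),(800,576)))
E
```

```text
19.725 [475.38573676  81.99491406 406.37183387] [ 0.80865961 -0.1597745   1.03086123] 0.5981357704289567
[72.  8.] 6 [637.7 368.8   1.3]
[275.  96.] 18 [592.4 153.4  12.5]
[337. 156.] 93 [545.2  78.9  14. ]
[291. 176.] 21 [515.  124.1  13.7]
[301. 201.] 103 [495.8 107.7  46.2]
[340. 258.] 2 [621.4  54.7  65.2]
```

View pics/w7b.png

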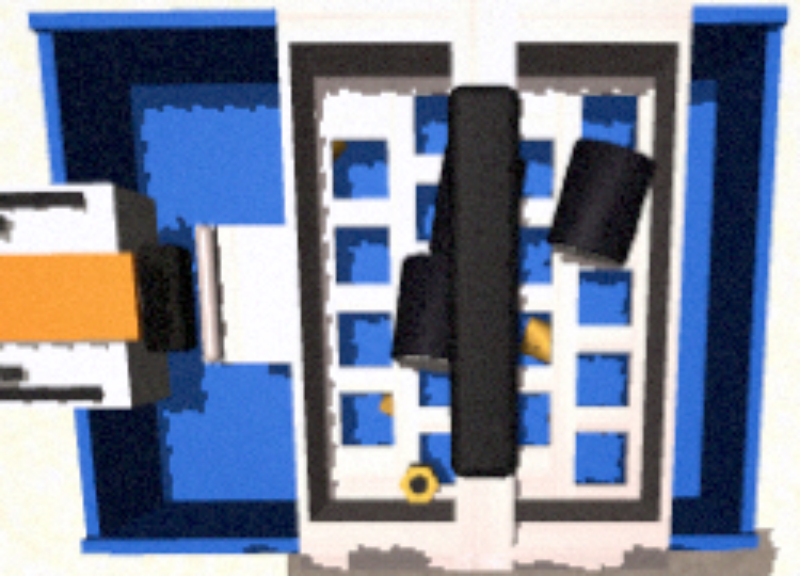

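Only one spacer is left on the floor, now at crop (418,485), having moved 16 mm toward -y and sitting right at the edge of the last hole in column 2. I'll check the fourth tray spacer in the earlier image, then shake on.

```bash
python3 - <<'E'
from h import *
c,d=load('w4')
for u,v in [(231,181.5),(299,181.5),(272.5,271),(267,315)]: print(world(c,d,u,v).round(1))
E
```

```text
[592.1 163.4  14. ]
[602.2 110.5  15.1]
[523.3 120.   12.3]
[499.9 116.   46.2]
```

>>> move_arm(
  commands=[
    {"xyz": [0.1,0,0],"yaw": 0},
    {"xyz": [0.1,0,0.02],"yaw": 0},
    {"xyz": [0,0,0.09],"yaw": 0},
    {"xyz": [0,0,0.09],"yaw": 0},
    {"xyz": [0,0,0.05],"yaw": 0},
    {"xyz": [0,0,0],"yaw": 0},
  ],
)

```text
clock: 20.58
ee_pos: [553.7, 97.0, 304.3]
tool_rot: [3.128, 0.297, -0.005]
wrist_force: [0.7, 0.6, -0.5]
finger_gap: 0.6
grip_force: 0.0
```

>>> move_arm(
  commands=[
    {"xyz": [0,0,0],"yaw": 0},
    {"xyz": [0,0,0],"yaw": 0},
    {"xyz": [0,0,0],"yaw": 0},
    {"xyz": [0,0,0],"yaw": 0},
    {"xyz": [0,0,0],"yaw": 0},
    {"xyz": [0,0,0],"yaw": 0},
  ],
  gripper=1,
  squeeze=20,
)

```text
clock: 21.32
ee_pos: [553.5, 97.0, 306.3]
tool_rot: [-3.127, -0.297, -0.0]
wrist_force: [-0.1, -0.9, 3.2]
finger_gap: 0.171
grip_force: 20.0
```

>>> move_arm(
  commands=[
    {"xyz": [0,-0.01,0],"yaw": 0},
    {"xyz": [0,0.02,0],"yaw": 0},
    {"xyz": [0,0.035,0],"yaw": 0},
    {"xyz": [0,-0.035,0],"yaw": 0},
    {"xyz": [0,-0.02,0],"yaw": 0},
    {"xyz": [0,0.02,0],"yaw": 0},
    {"xyz": [0,0.035,0],"yaw": 0},
    {"xyz": [0,-0.035,0],"yaw": 0},
    {"xyz": [0,-0.02,0],"yaw": 0},
    {"xyz": [0,0.055,0],"yaw": 0},
    {"xyz": [0,-0.055,0],"yaw": 0},
    {"xyz": [0,0.055,0],"yaw": 0},
  ],
)

```text
clock: 22.82
ee_pos: [556.6, 81.0, 306.3]
tool_rot: [-3.126, -0.301, -0.001]
wrist_force: [-1.0, 5.1, 5.7]
finger_gap: 0.169
grip_force: 20.0
```

>>> move_arm(
  commands=[
    {"xyz": [0,-0.055,0],"yaw": 0},
    {"xyz": [0,0.055,0],"yaw": 0},
    {"xyz": [0,-0.055,0],"yaw": 0},
    {"xyz": [0,0.02,0],"yaw": 0},
    {"xyz": [0,0.035,0],"yaw": 0},
    {"xyz": [0,-0.035,0],"yaw": 0},
    {"xyz": [0,-0.01,0],"yaw": 0},
    {"xyz": [0,0,0],"yaw": 0},
  ],
)

```text
clock: 23.82
ee_pos: [553.5, 97.2, 306.3]
tool_rot: [-3.127, -0.297, -0.001]
wrist_force: [0.1, 1.5, 5.7]
finger_gap: 0.169
grip_force: 20.0
```

>>> move_arm(
  commands=[
    {"xyz": [0,0,0],"yaw": 0},
    {"xyz": [0,0,0],"yaw": 0},
    {"xyz": [0,0,0],"yaw": 0},
    {"xyz": [0,0,0],"yaw": 0},
  ],
  gripper=-0.2,
)

```text
clock: 24.32
ee_pos: [553.5, 96.9, 305.9]
tool_rot: [-3.128, -0.297, 0.0]
wrist_force: [0.8, 0.6, -0.3]
finger_gap: 0.557
grip_force: 0.0
```

>>> move_arm(
  commands=[
    {"xyz": [0,0,-0.03],"yaw": 0},
    {"xyz": [0,0,-0.06],"yaw": 0},
    {"xyz": [-0.04,0,-0.08],"yaw": 0},
    {"xyz": [-0.1,0,-0.08],"yaw": 0},
    {"xyz": [-0.06,0,0],"yaw": 0},
    {"xyz": [0,0,0],"yaw": 0},
    {"xyz": [0,0,0],"yaw": 0},
  ],
)

```text
clock: 25.2
ee_pos: [475.4, 82.0, 406.4]
tool_rot: [-3.128, -0.296, -0.001]
wrist_force: [-0.5, 0.0, -0.8]
finger_gap: 0.604
grip_force: 0.0
```

```bash
python3 brass.py 8
```

```text
25.2 [475.37521135  81.96552616 406.35637486] [-0.48359396  0.00934362 -0.76762077] 0.6044272601664129
[71.  3.] 8 [642.2 370.2   1.3]
[275.  96.] 16 [592.4 153.5  12.9]
[337. 156.] 93 [545.2  78.9  14.2]
[306. 172.] 70 [522.1 108.2  14. ]
[291. 176.] 22 [515.2 124.1  13.5]
```

The last spacer has dropped, now at (522,108) with z = 14. I'll regrip and confirm the fifth at (602,110) from the grip pose.

>>> move_arm(
  commands=[
    {"xyz": [0.1,0,0],"yaw": 0},
    {"xyz": [0.1,0,0.02],"yaw": 0},
    {"xyz": [0,0,0.09],"yaw": 0},
    {"xyz": [0,0,0.09],"yaw": 0},
    {"xyz": [0,0,0.048],"yaw": 0},
    {"xyz": [0,0,0],"yaw": 0},
  ],
)

```text
clock: 26.0
ee_pos: [553.8, 97.0, 305.1]
tool_rot: [3.127, 0.297, -0.005]
wrist_force: [0.2, -0.5, 1.6]
finger_gap: 0.6
grip_force: 0.0
```

>>> move_arm(
  commands=[
    {"xyz": [0,0,0],"yaw": 0},
    {"xyz": [0,0,0],"yaw": 0},
    {"xyz": [0,0,0],"yaw": 0},
    {"xyz": [0,0,0],"yaw": 0},
    {"xyz": [0,0,0],"yaw": 0},
    {"xyz": [0,0,0],"yaw": 0},
  ],
  gripper=1,
  squeeze=20,
)

```text
clock: 26.75
ee_pos: [553.5, 97.0, 307.1]
tool_rot: [-3.128, -0.297, -0.001]
wrist_force: [-0.8, 0.8, 3.7]
finger_gap: 0.165
grip_force: 20.0
```

```bash
python3 brass.py 9
```

```text
26.75 [553.4990582   96.97107857 307.08586597] [-0.79611195  0.79227527  3.70906882] 0.1645224751790427
[ 7. 39.] 6 [663.2 362.7   1.9]
[ 4. 49.] 8 [655.2 365.    2.1]
[ 3. 59.] 12 [648.5 365.9   1.7]
[343. 256.] 102 [545.5  78.1  14.8]
```

>>> move_arm(
  commands=[
    {"xyz": [0,0.012,0],"yaw": 0},
    {"xyz": [0,0.023,0],"yaw": 0},
    {"xyz": [0,0,0],"yaw": 0},
    {"xyz": [0,0,0],"yaw": 0},
  ],
)

```text
clock: 27.3
ee_pos: [556.3, 82.6, 307.1]
tool_rot: [3.126, 0.296, 0.001]
wrist_force: [0.9, -5.1, 5.1]
finger_gap: 0.17
grip_force: 20.0
```

```bash
python3 brass.py 10; python3 - <<'E'
from h import *
p=cv2.imread('pics/w10.png'); c,d=load('w10')
cv2.imwrite('pics/w10b.png',cv2.resize(cv2.convertScaleAbs(p[140:330,190:430],alpha=1.6),(720,570)))
E
```

```text
27.3 [556.2778846   82.59699701 307.07270866] [ 0.90899548 -5.12941689  5.12047909] 0.16956319623529045
[297. 182.] 135 [601.8 111.4  14.1]
[231. 182.] 40 [592.3 162.7  13.6]
[268. 270.] 19 [523.4 123.3  12.2]
[276. 270.] 6 [522.8 117.2   8.4]
[283. 270.] 15 [525.7 111.   12.5]
[270. 283.] 7 [512.6 119.8  13.8]
```

View pics/w10b.png

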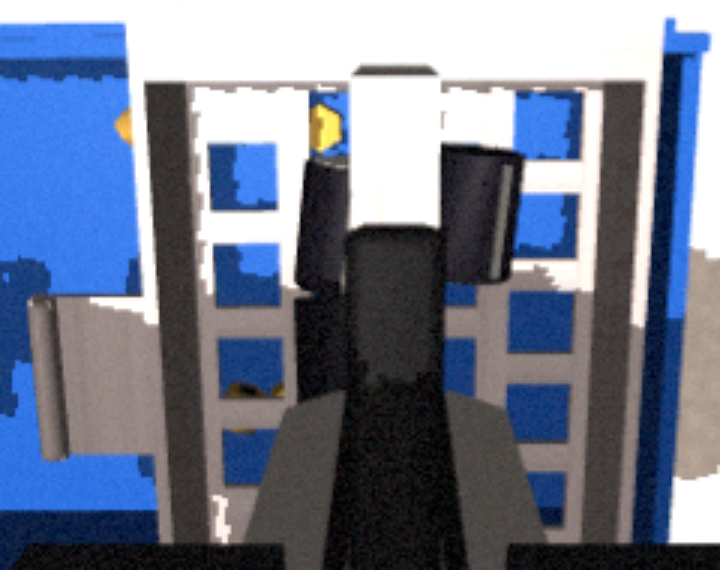

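All five spacers are in the tray: two are at crop (325,125) and (122,125), two are together near (255,392), and the fifth was seen from above at world (545,78). All three capacitors are in the basket. Now I'll slide to the latch.

>>> move_arm(
  commands=[
    {"xyz": [0,-0.005,0],"yaw": 0},
    {"xyz": [0,-0.0075,0],"yaw": 0},
    {"xyz": [0,-0.0075,0],"yaw": 0},
    {"xyz": [0,-0.0075,0],"yaw": 0},
    {"xyz": [0,-0.0075,0],"yaw": 0},
    {"xyz": [0,-0.0075,0],"yaw": 0},
    {"xyz": [0,-0.0075,0],"yaw": 0},
    {"xyz": [0,-0.0075,0],"yaw": 0},
    {"xyz": [0,-0.0075,0],"yaw": 0},
    {"xyz": [0,-0.0075,0],"yaw": 0},
    {"xyz": [0,-0.005,0],"yaw": 0},
    {"xyz": [0,0,0],"yaw": 0},
  ],
)

```text
clock: 28.85
ee_pos: [550.4, 113.5, 307.1]
tool_rot: [3.127, 0.296, 0.001]
wrist_force: [0.5, -2.6, 5.4]
finger_gap: 0.167
grip_force: 20.0
```

>>> move_arm(
  commands=[
    {"xyz": [0,-0.005,0],"yaw": 0},
    {"xyz": [0,-0.005,0],"yaw": 0},
  ],
)

```text
clock: 29.1
ee_pos: [549.7, 117.2, 307.1]
tool_rot: [3.126, 0.296, 0.001]
wrist_force: [1.0, -8.4, 6.1]
finger_gap: 0.168
grip_force: 20.0
```

>>> move_arm(
  commands=[
    {"xyz": [0,-0.005,0],"yaw": 0},
  ],
)

```text
clock: 29.22
ee_pos: [549.4, 119.0, 307.2]
tool_rot: [3.126, 0.296, 0.001]
wrist_force: [0.4, -7.8, 5.4]
finger_gap: 0.168
grip_force: 20.0
```

>>> move_arm(
  commands=[
    {"xyz": [0,-0.004,0],"yaw": 0},
  ],
)

```text
clock: 29.35
ee_pos: [549.1, 120.5, 307.2]
tool_rot: [3.126, 0.296, 0.001]
wrist_force: [0.9, -8.7, 5.7]
finger_gap: 0.169
grip_force: 20.0
```

>>> move_arm(
  commands=[
    {"xyz": [0,-0.004,0],"yaw": 0},
  ],
)

```text
clock: 29.48
ee_pos: [548.8, 122.0, 307.2]
tool_rot: [3.126, 0.296, 0.001]
wrist_force: [1.9, -9.2, 4.7]
finger_gap: 0.166
grip_force: 20.0
```

>>> move_arm(
  commands=[
    {"xyz": [0,-0.004,0],"yaw": 0},
  ],
)

```text
clock: 29.6
ee_pos: [548.5, 123.5, 307.2]
tool_rot: [3.126, 0.296, 0.001]
wrist_force: [2.5, -9.8, 7.0]
finger_gap: 0.17
grip_force: 20.0
```

>>> move_arm(
  commands=[
    {"xyz": [0,-0.003,0],"yaw": 0},
  ],
)

```text
clock: 29.72
ee_pos: [548.3, 124.6, 307.2]
tool_rot: [3.125, 0.296, 0.002]
wrist_force: [2.1, -9.9, 5.6]
finger_gap: 0.166
grip_force: 20.0
```

>>> move_arm(
  commands=[
    {"xyz": [0,-0.003,0],"yaw": 0},
  ],
)

```text
clock: 29.85
ee_pos: [548.0, 125.8, 307.2]
tool_rot: [3.126, 0.296, 0.002]
wrist_force: [1.5, -7.9, 5.4]
finger_gap: 0.167
grip_force: 20.0
```

>>> move_arm(
  commands=[
    {"xyz": [0,-0.003,0],"yaw": 0},
  ],
)

```text
clock: 29.98
ee_pos: [547.8, 127.1, 307.2]
tool_rot: [3.126, 0.296, 0.001]
wrist_force: [1.5, -8.3, 5.9]
finger_gap: 0.166
grip_force: 20.0
```

>>> move_arm(
  commands=[
    {"xyz": [0,-0.0025,0],"yaw": 0},
  ],
)

```text
clock: 30.1
ee_pos: [547.6, 128.1, 307.1]
tool_rot: [3.126, 0.296, 0.001]
wrist_force: [1.4, -8.7, 6.1]
finger_gap: 0.172
grip_force: 20.0
```

>>> move_arm(
  commands=[
    {"xyz": [0,-0.0025,0],"yaw": 0},
  ],
)

```text
clock: 30.22
ee_pos: [547.4, 129.1, 307.1]
tool_rot: [3.126, 0.296, 0.001]
wrist_force: [0.8, -7.3, 5.5]
finger_gap: 0.168
grip_force: 20.0
```

>>> move_arm(
  commands=[
    {"xyz": [0,-0.0025,0],"yaw": 0},
  ],
)

```text
clock: 30.35
ee_pos: [547.2, 130.2, 307.1]
tool_rot: [3.126, 0.296, 0.001]
wrist_force: [1.6, -5.9, 5.6]
finger_gap: 0.167
grip_force: 20.0
```

>>> move_arm(
  commands=[
    {"xyz": [0,-0.0025,0],"yaw": 0},
  ],
)

```text
clock: 30.48
ee_pos: [547.0, 131.1, 307.2]
tool_rot: [3.126, 0.296, 0.001]
wrist_force: [1.5, -8.2, 5.6]
finger_gap: 0.168
grip_force: 20.0
```

>>> move_arm(
  commands=[
    {"xyz": [0,-0.0025,0],"yaw": 0},
  ],
)

```text
clock: 30.6
ee_pos: [546.9, 132.0, 307.3]
tool_rot: [3.125, 0.296, 0.002]
wrist_force: [1.0, -11.2, 7.6]
finger_gap: 0.169
grip_force: 20.0
```

```bash
cat > latch.py <<'E'
from h import *
from scipy.ndimage import binary_erosion
def fit(p,d,c):
    hsv=cv2.cvtColor(p,cv2.COLOR_BGR2HSV)
    m=cv2.inRange(hsv,(8,150,90),(22,255,255))>0
    m[320:]=False; m=binary_erosion(m,iterations=2)&(d>0)
    P=np.array([world(c,d,x,y) for y,x in np.argwhere(m)]); P=P[(P[:,2]>70)&(P[:,2]<110)&(np.abs(P[:,0]-535)<40)]
    t=(P-P.mean(0)); yt=t@[-.189,.982,0]; A=np.c_[yt,t@[.982,.189,0],np.ones(len(t))]
    k=np.linalg.lstsq(A,P[:,2],rcond=None)[0]; return len(P),P.mean(0).round(1),k.round(3)
for n in ['w7','w10']:
    c,d=load(n); print(n,fit(cv2.imread(f'pics/{n}.png'),d,c))
s=monitor.read_state(); print(s['clock'],s['ee_pos'],s['wrist_force'])
import sys
p,d,c=snap('wrist','w'+sys.argv[1]); print(fit(p,d,c))
E
python3 latch.py 11
```

```text
w7 (1264, array([532.5, 213.8,  89.3]), array([-1.0000e-03,  4.0000e-03,  8.9317e+01]))
w10 (2319, array([532.8, 213.7,  89.3]), array([2.0000e-03, 4.0000e-03, 8.9251e+01]))
30.6 [546.91223379 131.95232455 307.25119209] [  1.03581857 -11.18076618   7.62290823]
(2315, array([532.6, 214.1,  89.2]), array([1.0000e-03, 5.0000e-03, 8.9221e+01]))
```

The latch plane slope is about 0, so it is down. I'll back off 2 mm to check that it holds.

>>> move_arm(
  commands=[
    {"xyz": [0,0.0025,0],"yaw": 0},
    {"xyz": [0,0.0025,0],"yaw": 0},
    {"xyz": [0,0,0],"yaw": 0},
  ],
)

```text
clock: 31.02
ee_pos: [547.1, 130.9, 307.1]
tool_rot: [-3.127, -0.297, -0.001]
wrist_force: [1.6, 0.5, 5.0]
finger_gap: 0.169
grip_force: 20.0
```

```bash
python3 latch.py 12
```

```text
w7 (1264, array([532.5, 213.8,  89.3]), array([-1.0000e-03,  4.0000e-03,  8.9317e+01]))
w10 (2319, array([532.8, 213.7,  89.3]), array([2.0000e-03, 4.0000e-03, 8.9251e+01]))
31.025 [547.06978613 130.93677631 307.06776121] [1.60498756 0.49260651 4.95616677]
(2295, array([532.6, 214. ,  89.2]), array([1.0000e-03, 8.0000e-03, 8.9232e+01]))
```

>>> move_arm(
  commands=[
    {"xyz": [0,0,0],"yaw": 0},
    {"xyz": [0,0,0],"yaw": 0},
    {"xyz": [0,0,0],"yaw": 0},
    {"xyz": [0,0,0],"yaw": 0},
    {"xyz": [0,0,0],"yaw": 0},
  ],
  gripper=-0.2,
)

```text
clock: 31.7
ee_pos: [547.0, 130.7, 306.8]
tool_rot: [-3.128, -0.297, 0.0]
wrist_force: [-0.2, 1.0, 0.4]
finger_gap: 0.595
grip_force: 0.0
```

>>> move_arm(
  commands=[
    {"xyz": [0,0,-0.03],"yaw": 0},
    {"xyz": [0,0,-0.06],"yaw": 0},
    {"xyz": [-0.04,0,-0.08],"yaw": 0},
    {"xyz": [-0.1,0,-0.08],"yaw": 0},
    {"xyz": [-0.06,0,0],"yaw": 0},
    {"xyz": [0,0,0],"yaw": 0},
    {"xyz": [0,0,0],"yaw": 0},
  ],
)

```text
clock: 32.58
ee_pos: [468.9, 115.8, 407.2]
tool_rot: [-3.128, -0.297, -0.001]
wrist_force: [-0.1, -0.4, -0.7]
finger_gap: 0.605
grip_force: 0.0
```

```bash
python3 latch.py 13; python3 brass.py 14; python3 - <<'E'
from h import *
p=cv2.imread('pics/w13.png'); c,d=load('w13')
for u in range(280,200,-4):
    w=world(c,d,u,150); print(u,(((w[0]-549.8)*-.189+(w[1]-116.7)*.982)).round(1),w[2].round(1),end=' | ')
cv2.imwrite('pics/w13b.png',cv2.resize(cv2.convertScaleAbs(p[50:230,140:420],alpha=1.6),(800,514)))
E
```

```text
w7 (1264, array([532.5, 213.8,  89.3]), array([-1.0000e-03,  4.0000e-03,  8.9317e+01]))
w10 (2319, array([532.8, 213.7,  89.3]), array([2.0000e-03, 4.0000e-03, 8.9251e+01]))
32.575 [468.92389997 115.75080119 407.16336278] [-0.13361286 -0.40201425 -0.74248412]
(1257, array([532.4, 213.7,  89.2]), array([3.000e-03, 2.000e-03, 8.916e+01]))
32.625 [469.04401643 115.76792316 406.88507466] [0.62686158 0.01172544 0.0750604 ] 0.5998653013873075
[108.   2.] 8 [643.4 367.7   1.9]
[304.  90.] 40 [596.2 159.2  14.1]
[353.  94.] 29 [601.5 109.   14.3]
[338. 175.] 43 [519. 108.  14.]
280 60.4 2.7 | 276 64.9 1.4 | 272 64.5 35.4 | 268 65.8 53.6 | 264 65.9 76.0 | 260 69.2 77.8 | 256 72.8 77.0 | 252 73.8 89.9 | 248 77.2 89.8 | 244 80.6 89.8 | 240 84.3 88.7 | 236 87.5 89.3 | 232 91.0 89.0 | 228 94.3 89.4 | 224 97.8 89.1 | 220 101.1 89.4 | 216 104.5 89.3 | 212 107.7 90.0 | 208 111.5 88.7 | 204 114.8 88.9 |
```

View pics/w13b.png

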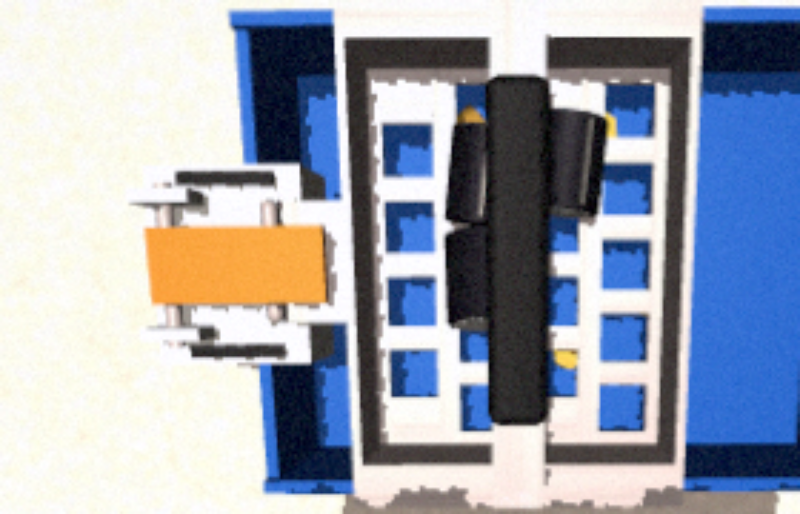

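The final view shows the orange latch flat at (235,265) with the catch rib hidden beneath it. The three capacitors lie in the basket and brass shows only down in the tray, so I'm handing in.

```bash
python3 -c "
from station import workorder; print(workorder.sign_off())"
```

```text
the job is handed in; nothing more can be done
None
```

All five spacers are down in the tray and only the three capacitors are left in the basket; the basket is latched against the buffer and released, and the job was handed in at about 33 s (the sign-off returned no verdict).

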